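# Rake specimen bars into two snug rows

## Robot

A 7-joint arm with a two-finger parallel gripper is mounted at the origin on the work surface. World frame = base frame: x ahead of the robot, y to its left, z up, the work surface at z = 0. Lengths are in m, angles in degrees, forces in N, time in s.
With the tool pointing down it reaches from about 0.425 to 0.875 m from the base axis. Payload 4.7 kg.
Tool frame: the origin (TCP) lies between the finger pads; the fingertips stand env.finger_overhang ahead of it and the grasp point (between the pads) lies 5 mm behind it (env.finger_overhang is the distance from the TCP to the fingertips, in m); z points along the fingers, y is the line along which they close (so a half turn about z gives the same grasp; the last joint's range is limited). The gripper opens to 87 mm and grips with 3 to 60 N. Pads are 19 mm wide; open, the fingers measure 117 mm over their backs; the gripper's body (75 mm by 190 mm) begins 51 mm behind the grasp point.
Start: joints at [76.381, 18.392, -4.016, 83.108, 1.295, 78.541, -3.26], TCP at [0.162, -0.63, 0.237] pointing down, gripper open.
Joint ranges: [-163.93, 163.93], [-17.29, 119.83], [-79.2, 71.16], [3.27, 140.29], [-89.18, 269.18], [5.43, 117.66], [-154.24, 154.24]. Speed limits (degrees/s): [147.25, 147.25, 180, 180, 180, 180, 180].

## Interface

Orientations are given as [roll, pitch, yaw] about the fixed x, y, z axes, in that order (R = Rz(yaw) Ry(pitch) Rx(roll)).
In Python, from cell import telemetry, eyes, env, models gives the robot as it stands. The module is installed in compiled form; this text tells all that it offers.
- The arm moves only by the tool drive_tool, never from a script. Its arguments are lists of equal length, an entry for each row: "angular": the turn, a rotation vector about the tool's x, y, z in rad, a list of three; "delta_pos": the shift along the tool's x, y, z in cm, a list of three; "gripper": the finger opening in cm, from 0 to 8.7. A call has 1 to 20 rows; each row shifts and turns the commanded pose from where the row before left it, along the tool's axes as they then stand; what a row does not reach is not made up. A row lasts 1/10 s, in which the tool goes at most 50 mm and 8.59 degrees, less where a joint would pass 70% of its speed; a pose out of reach is approached as far as the arm can. A call with a gripper value outside its range is refused whole. The fingers move at their own pace and stop on an object; "squeeze" is the grip in N (left out, the last holds). Time passes only in rows, so rows that do not move let the fingers close. It gives the time, the measured TCP pose, the force, the opening and the grip force at its end, in the units of the state.
- telemetry.get_obs(): the state, without advancing time (a new reading comes with each control period).
- eyes.read_camera(name): name is "scene" or "top" or "wrist"; returns a dict with "pixels" (480x640x3 uint8, red, green, blue), "mtx" (3x3 intrinsics, pixels), "D" ([k1, k2, p1, p2, k3] as OpenCV has them; the pictures are not rectified), "origin" and "orientation" of the camera in the world. Camera axes: x right, y down, z forward; pixel columns grow to the right and rows downward; lengths in m; the calibration is good to about 2 mm. A picture is of the moment at which its call begins. There is no depth.
- env.sign_off(): hands the job in; it is judged then, once.
Trained networks look in a picture, given as the dict that the camera call returned (one of the last four; its "shot" number tells which), for a name from the list of things; names that differ only in an ending like _2 or _b are one class to them, and where a whole thing is asked for, a point or a joint stands for the part that bears it (a point fixed in the world has none). Each returns a list of dicts, best first, with "p" (0 to 1); they miss things now and then, are a little off and sometimes report something else, mostly with a low value. They report only what shows in the picture. A call takes as long as a camera call. They do not tell look-alikes from the thing itself.
- models.search_frame(picture, target): "centre" ([column, row] in pixels, amid what is visible of it).
- models.cut_out(picture, target): "pixels" (480x640 bool, what is visible of it) and "centre" ([column, row] in pixels, amid what is visible of it).
The state is a dict: "time_s": time; "qpos": joint angles; "joint_velocities": joint speeds; "effort": joint torques, N m; "tool_pos": TCP position; "tool_rot": TCP orientation; "force": force on the tool from outside, world axes, zero at the start; "wrist_torque": the same for the moment, N m; "grip_width": finger opening in m; "grasp_force": force on a finger pad.
Only numpy, scipy, OpenCV 4.12 (cv2) and the standard library are available. Lean on these libraries where they do the work, as an engineer would, in place of code of your own. Each camera call takes 0.05 s, during which the arm holds its last target. There are 200 camera calls.

## Task

Pick up the rake and comb the scattered aluminium bars along both lanes of the tray up to the steel stop, touching the bars only with the rake, until the three bars in each lane lie flat, parallel to the stop and side by side with no gaps. Finish with a definite but gentle squeeze of the rows against the stop, holding about 10 newtons for a second and never as much as 13. Then stand the rake upright back on the middle of its mat and let go; leave everything else on the bench where it is.

Things in the scene. Friction and masses are not known exactly. Their poses are not given: they have to be found in the camera images.
- tray: Shallow dark steel tray fixed to the bench, outside 210 x 204 mm. Origin: centre of its underside; x along its lanes to the stop. Floor top at z = 4 mm; inside from x = -100 (near wall) to +100 mm (stop), y = +-98 mm. Walls 22 mm high. A rib 6 mm thick, 14 mm high, along y = 0 splits it into two lanes 95 mm wide, three bars in each.
- stop: Rigid steel end wall of the tray, 204 mm long, 8 mm thick, top 26 mm above the bench. Origin: middle of the foot of its inner face, on the tray floor (tray x = +100 mm); axes as the tray's. It does not give: pushed against it, the force rises by several newtons per mm, and bars knocked into it fast strike it hard. The bars' drag on the floor takes 1 to 2 N of the push.
- rake: Rake, 300 g, upright on its mat. Origin: centre of the foot of its tines; z up, y along its head; symmetrical. Six steel tines 22 mm deep (x), 10 wide (y), 20 long, at y = +-18, +-50, +-82 mm; the 26 mm gap in the middle is for the tray's rib. Head 174 x 22 mm, 18 to 32 mm up. Handle in the middle, 24 (x) by 26 mm (y), 18 to 96 mm up; pinch it low, across its 24 mm.
- rake_grip (a point): Grip point low on the rake's handle, 46 mm above the foot of the tines, where it is best pinched (fingertips then 27 mm above the foot, clear of bars and rib): held higher, the rake tips in the grip when pushed.
- mat: White plastic mat, 230 x 90 x 4 mm, fixed on the bench to one side of the tray, where the rake stands. Origin: centre of its underside. At the start the rake's head (its y) lies roughly along the mat's long side (its x).
- bar0: Plain polished (slippery) square aluminium specimen bar, 10 x 70 x 10 mm, about 20 g, lying flat in the left (tray +y) lane, nearest the stop at the start. Origin: centre of its underside; y along its length, x across. The six are alike.
- bar1: Plain polished (slippery) square aluminium specimen bar, 10 x 70 x 10 mm, about 20 g, lying flat in the left (tray +y) lane, in the middle of the lane at the start. Origin: centre of its underside; y along its length, x across. The six are alike.
- bar2: Plain polished (slippery) square aluminium specimen bar, 10 x 70 x 10 mm, about 20 g, lying flat in the left (tray +y) lane, farthest from the stop at the start. Origin: centre of its underside; y along its length, x across. The six are alike.
- bar3: Plain polished (slippery) square aluminium specimen bar, 10 x 70 x 10 mm, about 20 g, lying flat in the right (tray -y) lane, nearest the stop at the start. Origin: centre of its underside; y along its length, x across. The six are alike.
- bar4: Plain polished (slippery) square aluminium specimen bar, 10 x 70 x 10 mm, about 20 g, lying flat in the right (tray -y) lane, in the middle of the lane at the start. Origin: centre of its underside; y along its length, x across. The six are alike.
- bar5: Plain polished (slippery) square aluminium specimen bar, 10 x 70 x 10 mm, about 20 g, lying flat in the right (tray -y) lane, farthest from the stop at the start. Origin: centre of its underside; y along its length, x across. The six are alike.
- tip_box: Bystander: white pipette-tip box, 120 x 85 x 50 mm, on the bench on the other side of the tray from the mat. Origin: centre of its underside.
- beaker: Bystander: glass beaker, 70 mm wide, 80 mm tall, beyond the tray. Origin: centre of its underside.
- reagent_bottle: Bystander: white bottle with blue cap, 60 mm wide, 110 mm tall, beyond the tray. Origin: centre of its underside.
- pipette: Bystander: hand pipette lying beyond the tray, 235 x 30 x 24 mm. Origin: on the bench, about its middle.
Things that resemble listed ones, but are neither listed nor needed, are in the scene too. Of the things that look like the rake, take the one that is farthest to the robot's left at the start.

How it is judged:
By the outcome, as a careful person would: the job done as asked, in the order asked, and still so for the second after the job is handed in, with the robot touching nothing.
It also fails if it takes over 70 s, if anything falls off the work surface, if the arm or the gripper's body presses on something with over 40 N, if the wrist force passes 120 N, or if a joint passes its speed limit or range.

## Working session

There is one attempt and no reset: what is moved stays moved. The work goes in short steps, Python scripts to look and compute and a tool call to move; the robot and the scene stay as the last step left them, time stands still between calls to the robot, and variables do not carry over. Pictures are saved under pics/ and viewed, at most 10 in all, crops included, and the job is handed in when it is done.

Besides the shell and the picture viewer there is one more tool, called as name(argument=value, ...), one argument or row to a line, values as JSON. drive_tool: Moves the arm, as the interface text tells. Its arguments: {"type":"object","properties":{"angular":{"type":"array","items":{"type":"array","items":{"type":"number"}}},"delta_pos":{"type":"array","items":{"type":"array","items":{"type":"number"}}},"gripper":{"type":"array","items":{"type":"number"}},"squeeze":{"type":"number"}},"required":["angular","delta_pos","gripper"]}

```bash
mkdir -p pics; cat > h.py <<'E'
import numpy as np, cv2
from scipy.spatial.transform import Rotation as R
from cell import telemetry, eyes, env, models
def Rm(o):
    o=np.array(o,float)
    if o.shape==(3,3): return o
    if o.size==4: return R.from_quat(o).as_matrix()
    return R.from_euler('xyz',o,degrees=True).as_matrix()
def ray(p,uv,z):
    n=cv2.undistortPoints(np.array(uv,float).reshape(-1,1,2),p['mtx'],p['D']).reshape(-1,2)
    d=np.c_[n,np.ones(len(n))]@Rm(p['orientation']).T
    o=np.array(p['origin']); return o+d*((z-o[2])/d[:,2])[:,None]
def proj(p,X):
    r=Rm(p['orientation']);t=-r.T@np.array(p['origin'])
    return cv2.projectPoints(np.array(X,float).reshape(-1,1,3),cv2.Rodrigues(r.T)[0],t,np.array(p['mtx']),np.array(p['D']))[0].reshape(-1,2)
def save(p,n): cv2.imwrite('pics/'+n,p['pixels'][:,:,::-1])
E
python3 - <<'E'
from h import *
np.set_printoptions(precision=4,suppress=True)
s=telemetry.get_obs();print(s, env.finger_overhang)
ps={}
for c in ['scene','top']:
    p=eyes.read_camera(c);save(p,c+'0.png');ps[c]=p
    print(c,p['origin'],p['orientation'],p['mtx'])
p=ps['top']
for t in ['rake','mat','tray','stop','bar0','rake_grip']:
    for m in models.search_frame(p,t): print(t,m['p'],m['centre'],ray(p,[m['centre']],0.02)[0])
E
```

```text
{'time_s': 0.0, 'qpos': array([76.3794, 18.4402, -4.0157, 83.1753,  1.2951, 78.5421, -3.2603]), 'joint_velocities': array([ 0.0446,  0.0665,  0.0011,  0.0219,  0.0516,  0.0594, -0.0629]), 'effort': array([ -0.0006, -49.1282,  -0.4041, -31.2526,  -0.0638,   0.0435,
         0.0002]), 'tool_pos': array([ 0.1618, -0.629 ,  0.2354]), 'tool_rot': array([-179.8876,    0.0059,   14.4302]), 'force': array([-0.2965,  0.0085, -0.416 ]), 'wrist_torque': array([-0.026, -0.012, -0.003]), 'grasp_force': 0.0, 'grip_width': 0.08695343989410625} 0.014
scene [1.0541 0.1613 0.7071] [-139.3607    0.9853  106.9635] [[534.3482   0.     312.5864]
 [  0.     534.3482 236.1112]
 [  0.       0.       1.    ]]
top [ 0.36   -0.0079  1.0104] [-168.3673   -0.3051  -85.7157] [[560.0773   0.     321.0109]
 [  0.     560.0773 232.0563]
 [  0.       0.       1.    ]]
rake 0.91 [370.7, 368.2] [ 0.3307 -0.1015  0.02  ]
rake 0.77 [153.3, 271.3] [0.4695 0.2958 0.02  ]
mat 0.96 [165.8, 267.9] [0.4774 0.2741 0.02  ]
mat 0.65 [340.7, 223.9] [ 0.5815 -0.0324  0.02  ]
mat 0.28 [284.8, 199.2] [0.6199 0.0726 0.02  ]
tray 0.69 [318.1, 235.6] [0.5568 0.0068 0.02  ]
tray 0.45 [348.7, 195.0] [ 0.6367 -0.0434  0.02  ]
stop 0.62 [319.6, 177.6] [0.6657 0.0123 0.02  ]
stop 0.44 [216.6, 140.0] [0.7247 0.2105 0.02  ]
bar0 0.54 [346.1, 192.3] [ 0.6414 -0.0383  0.02  ]
bar0 0.52 [344.1, 222.1] [ 0.5853 -0.0383  0.02  ]
bar0 0.51 [292.5, 246.8] [0.5329 0.0511 0.02  ]
bar0 0.49 [291.5, 222.0] [0.5782 0.0568 0.02  ]
bar0 0.46 [343.3, 250.3] [ 0.5334 -0.0403  0.02  ]
rake_grip 0.94 [369.9, 369.5] [ 0.3284 -0.1003  0.02  ]
rake_grip 0.58 [152.1, 270.0] [0.4717 0.2983 0.02  ]
```

View pics/top0.png

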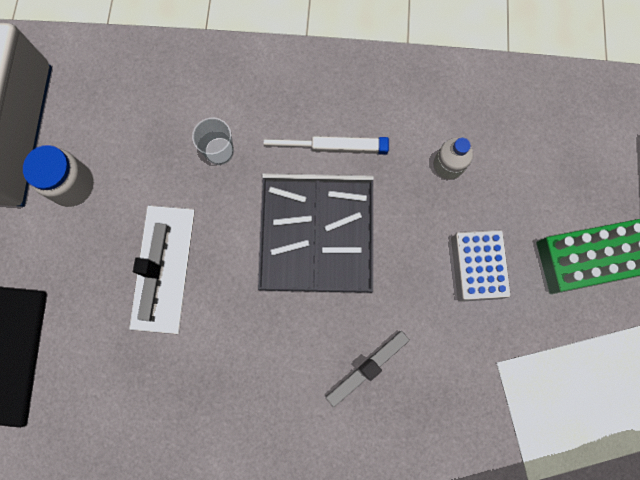

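View pics/scene0.png

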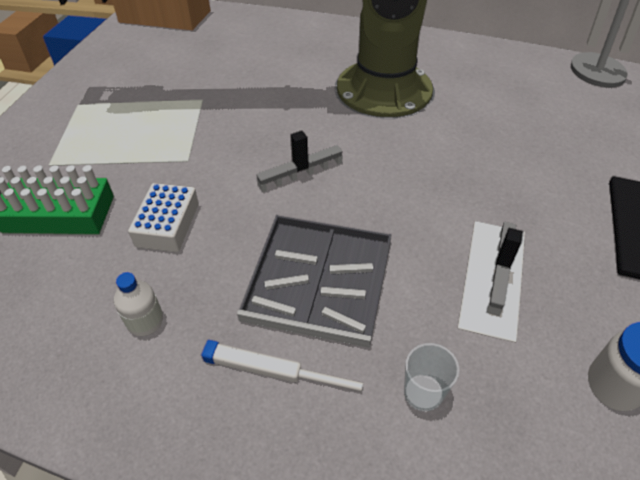

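Top view: two rake look-alikes, A on the white mat at (150,271) and B on the bare bench at (368,368). A is farthest to the robot's left (+y is image left), so I take A. The tray spans (264,176) to (372,292), with the stop on its upper side.

```bash
python3 - <<'E'
from h import *
np.set_printoptions(precision=4,suppress=True)
p=eyes.read_camera('top')
def rect(pts):
    c=cv2.minAreaRect((pts[:,:2]*1000).astype(np.float32)); return c, cv2.boxPoints(c)
for t,z in [('mat',.004),('tray',.022),('rake',.036)]:
    for m in models.cut_out(p,t)[:2]:
        v,u=np.nonzero(m['pixels']); q=ray(p,np.c_[u,v],z); c,b=rect(q); print(t,m['p'],len(u),m['centre'],c,b.tolist())
for n,c in [('tray corners',[(264,176),(373,178),(372,292),(260,290)])]: print(n,ray(p,c,.024))
im=p['pixels'][160:345,100:400,::-1]; cv2.imwrite('pics/crop.png',cv2.resize(im,None,fx=2.6,fy=2.6,interpolation=cv2.INTER_CUBIC))
E
```

```text
mat 0.85 4526 [167.9, 267.1] ((477.5343322753906, 286.3484191894531), (92.46875, 231.95103454589844), 88.97626495361328) [[360.75128173828125, 242.19351196289062], [592.665283203125, 238.04934692382812], [594.3173828125, 330.5033264160156], [362.40338134765625, 334.6474914550781]]
tray 0.6 12064 [318.4, 235.2] ((563.0941162109375, 9.496490478515625), (218.1476287841797, 205.52142333984375), 2.805708169937134) [[449.1209716796875, 106.7949447631836], [459.18115234375, -98.4801254272461], [677.0672607421875, -87.80196380615234], [667.007080078125, 117.47310638427734]]
tray 0.24 221 [341.1, 249.1] ((532.484130859375, -37.1110954284668), (9.083267211914062, 66.3192367553711), 4.323753356933594) [[525.4554443359375, -4.388256072998047], [530.4554443359375, -70.51873779296875], [539.5128173828125, -69.83393859863281], [534.5128173828125, -3.7034530639648438]]
rake 0.91 1625 [150.1, 268.7] ((469.0339050292969, 301.27801513671875), (53.73871994018555, 171.86949157714844), 88.64625549316406) [[382.48834228515625, 276.4463806152344], [554.3098754882812, 272.3859558105469], [555.5794677734375, 326.1096496582031], [383.7579345703125, 330.1700744628906]]
rake 0.81 1546 [370.4, 370.4] ((329.0628356933594, -96.37476348876953), (32.449974060058594, 174.1861572265625), 44.10982131958008) [[256.79327392578125, -45.134498596191406], [378.0330810546875, -170.2013702392578], [401.3323974609375, -147.61502075195312], [280.09259033203125, -22.54815673828125]]
tray corners [[ 0.6598  0.1143  0.024 ]
 [ 0.6713 -0.0857  0.024 ]
 [ 0.4621 -0.0957  0.024 ]
 [ 0.4508  0.1014  0.024 ]]
```

View pics/crop.png

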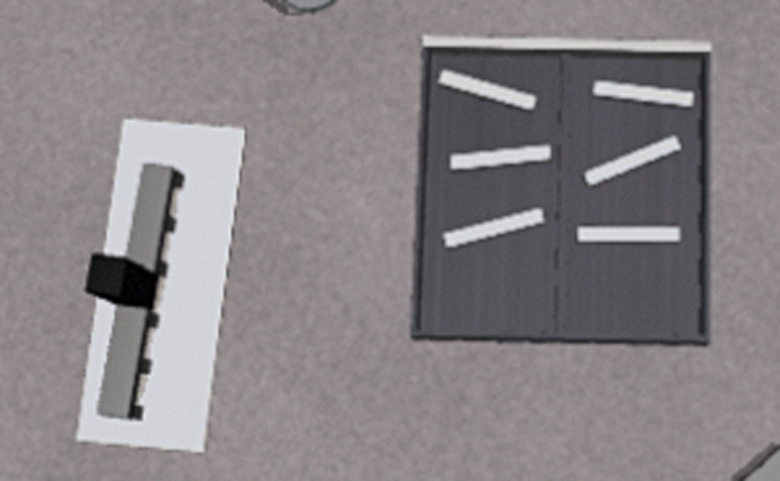

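Confirmed: A is the rake on the mat, with its handle and six tines. The decoy B lies off the mat. The bars are in the far two-thirds of the lanes, and about 60 mm is free at the near wall. Next I swing over the tray for a wrist view.

drive_tool(
  angular=[
    [0,0,-0.076],
    [0,0,-0.076],
    [0,0,-0.076],
    [0,0,-0.076],
    [0,0,-0.076],
    [0,0,-0.076],
    [0,0,-0.076],
    [0,0,-0.076],
    [0,0,-0.076],
    [0,0,-0.076],
    [0,0,-0.076],
    [0,0,-0.076],
    [0,0,-0.076],
    [0,0,-0.076],
    [0,0,-0.076],
    [0,0,-0.076],
    [0,0,-0.076],
    [0,0,-0.076],
    [0,0,0],
  ],
  delta_pos=[
    [4.5,-0.6,-0.5],
    [4.5,-0.6,-0.5],
    [4.5,-0.6,-0.5],
    [4.5,-0.6,-0.5],
    [4.5,-0.6,-0.5],
    [4.5,-0.6,-0.5],
    [4.5,-0.6,-0.5],
    [4.5,-0.6,-0.5],
    [4.5,-0.6,-0.5],
    [4.5,-0.6,-0.5],
    [4.5,-0.6,-0.5],
    [4.5,-0.6,-0.5],
    [4.5,-0.6,-0.5],
    [4.5,-0.6,-0.5],
    [4.5,-0.6,-0.5],
    [4.5,-0.6,-0.5],
    [4.5,-0.6,-0.5],
    [4.5,-0.6,-0.5],
    [0,0,0],
  ],
  gripper=[8.7,8.7,8.7,8.7,8.7,8.7,8.7,8.7,8.7,8.7,8.7,8.7,8.7,8.7,8.7,8.7,8.7,8.7,8.7],
)

```text
time_s: 2.5
tool_pos: [0.5496, 0.0272, 0.3283]
tool_rot: [179.9, -0.2, 93.6]
force: [0.9, 1.7, 0.3]
grip_width: 0.0871
grasp_force: 0.0
```

```bash
python3 - <<'E'
from h import *
np.set_printoptions(precision=4,suppress=True)
s=telemetry.get_obs();print(s['tool_pos'],s['tool_rot'],s['force'])
p=eyes.read_camera('wrist');save(p,'w1.png');print(p['origin'],p['orientation'],p['mtx'],p['D'])
print(proj(p,[[.66,.11,.02],[.67,-.086,.02],[.462,-.096,.02],[.45,.1,.02]]))
E
```

```text
[0.5496 0.0272 0.3283] [179.8518  -0.1677  93.611 ] [0.8509 1.6637 0.3337]
[0.5447 0.1072 0.4765] [163.273  -0.122   3.512] [[420.0792   0.     321.9199]
 [  0.     420.0792 239.4303]
 [  0.       0.       1.    ]] [-0.0282  0.      0.      0.      0.    ]
[[430.9142 117.9787]
 [417.0009 290.7287]
 [240.4352 288.7401]
 [230.1542 115.0568]]
```

View pics/w1.png

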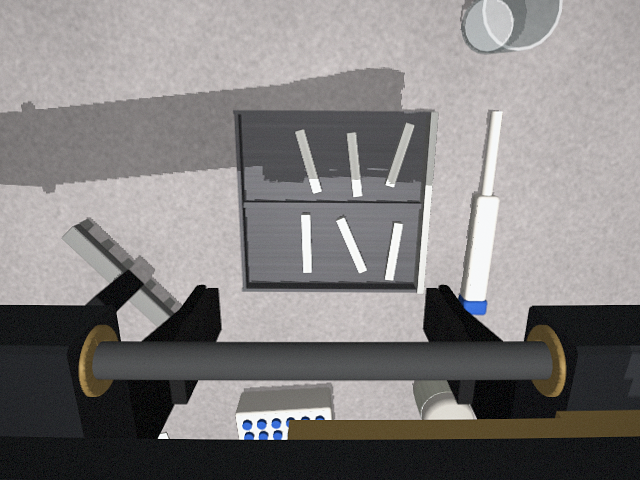

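The wrist view shows the tray from (235,111) to (437,292), with the stop as the bright strip near column 430. I fit the tray from the stop strip in both cameras.

```bash
cat >> h.py <<'E'
def strip(p,z,box,thr):
    u0,v0,u1,v1=box
    g=p['pixels'].min(2)[v0:v1,u0:u1]; m=(g>thr).astype(np.uint8)
    n,l,st,c=cv2.connectedComponentsWithStats(m,connectivity=8); k=1+st[1:,4].argmax()
    v,u=np.nonzero(l==k); q=ray(p,np.c_[u+u0,v+v0],z)[:,:2]
    ce=q.mean(0); w,V=np.linalg.eigh(np.cov((q-ce).T)); e=(q-ce)@V
    d=V[:,1]*np.sign(V[1,1]); r=cv2.minAreaRect((q*1000).astype(np.float32))
    return ce, np.degrees(np.arctan2(-d[0],d[1])), r
E
python3 - <<'E'
from h import *
np.set_printoptions(precision=4,suppress=True)
a=eyes.read_camera('top');b=eyes.read_camera('wrist')
for t in (140,160,180): print('top',t,strip(a,.026,(255,165,382,186),t))
for t in (140,160): print('wr',t,strip(b,.026,(412,100,445,300),t))
# manual tray edge fits, z of near wall top .022
print('wr pts',ray(b,[(430.5,112),(418,291)],.026),ray(b,[(235,111),(243,292)],.022), 'rib',ray(b,[(245,202),(424,201)],.018))
# rake head corners (top)
C=np.array([(142,164),(170,165),(130,418),(98,413)])/2.6+[100,160]
q=ray(a,C,.036)[:,:2];print('rake',q,q.mean(0)); d=q[:2].mean(0)-q[2:].mean(0); print(np.degrees(np.arctan2(d[1],d[0])),np.linalg.norm(d))
C=np.array([(124,119),(244,128),(205,451),(78,440)])/2.6+[100,160]
q=ray(a,C,.004)[:,:2];print('mat',q,q.mean(0)); d=q[:2].mean(0)-q[2:].mean(0); print(np.degrees(np.arctan2(d[1],d[0])),np.linalg.norm(d))
E
```

```text
top 140 (array([ 0.6785, -0.0904]), np.float64(-78.4541376860765), ((676.8173828125, -89.3365249633789), (38.372779846191406, 22.213409423828125), 4.448533535003662))
top 160 (array([ 0.669 , -0.0845]), np.float64(-63.347825342105), ((666.71533203125, -84.48667907714844), (20.291061401367188, 7.6063995361328125), 14.03803825378418))
top 180 (array([ 0.6716, -0.0829]), np.float64(-51.06072340180232), ((671.4373168945312, -82.74929809570312), (5.82347297668457, 5.5150909423828125), 3.205416202545166))
wr 140 (array([0.674 , 0.0029]), np.float64(4.079451515759973), ((668.4563598632812, 6.8162841796875), (37.09770202636719, 221.5094757080078), 6.514608860015869))
wr 160 (array([0.6742, 0.002 ]), np.float64(4.041711716684893), ((668.4617919921875, 6.725830078125), (37.09776306152344, 221.3280029296875), 6.51751708984375))
wr pts [[ 0.6581  0.1053  0.026 ]
 [ 0.6683 -0.0939  0.026 ]] [[ 0.4569  0.0962  0.022 ]
 [ 0.4644 -0.1071  0.022 ]] rib [[ 0.4664 -0.0002  0.018 ]
 [ 0.6645  0.0108  0.018 ]]
rake [[0.5542 0.3002]
 [0.555  0.2807]
 [0.3816 0.2855]
 [0.3831 0.3074]] [0.4685 0.2935]
-1.9886516743416771 0.1723765808954477
mat [[0.5924 0.3278]
 [0.5922 0.2406]
 [0.3643 0.2405]
 [0.3644 0.3292]] [0.4783 0.2846]
-0.1600812158499054 0.2279923592593002
```

```bash
cat >> h.py <<'E'
def plan(x,y,z,yaw,n,pos=None,y0=None):
    s=telemetry.get_obs(); p0=np.array(s['tool_pos'] if pos is None else pos); y0=s['tool_rot'][2] if y0 is None else y0
    d=(np.array([x,y,z])-p0)/n*100; dy=(((yaw-y0)+180)%360-180)/n; A=[];P=[]
    for i in range(n):
        a=np.radians(y0+dy*i); c,si=np.cos(a),np.sin(a)
        P.append([round(float(v),2) for v in (d[0]*c+d[1]*si, d[0]*si-d[1]*c, -d[2])]); A.append([0,0,round(float(-np.radians(dy)),4)])
    print('angular',A);print('delta_pos',P);print('n',n)
E
python3 -c "
from h import *
plan(.56,.29,.28,178,12)"
```

```text
angular [[0, 0, -0.124], [0, 0, -0.124], [0, 0, -0.124], [0, 0, -0.124], [0, 0, -0.124], [0, 0, -0.124], [0, 0, -0.124], [0, 0, -0.124], [0, 0, -0.124], [0, 0, -0.124], [0, 0, -0.124], [0, 0, -0.124]]
delta_pos [[2.27, 0.19, 0.39], [2.23, 0.47, 0.39], [2.15, 0.74, 0.39], [2.04, 1.0, 0.39], [1.9, 1.24, 0.39], [1.74, 1.47, 0.39], [1.54, 1.67, 0.39], [1.32, 1.85, 0.39], [1.08, 2.0, 0.39], [0.83, 2.12, 0.39], [0.56, 2.2, 0.39], [0.28, 2.26, 0.39]]
n 12
```

drive_tool(
  angular=[
    [0,0,-0.124],
    [0,0,-0.124],
    [0,0,-0.124],
    [0,0,-0.124],
    [0,0,-0.124],
    [0,0,-0.124],
    [0,0,-0.124],
    [0,0,-0.124],
    [0,0,-0.124],
    [0,0,-0.124],
    [0,0,-0.124],
    [0,0,-0.124],
    [0,0,0],
    [0,0,0],
  ],
  delta_pos=[
    [2.3,0.2,0.4],
    [2.2,0.5,0.4],
    [2.15,0.75,0.4],
    [2.05,1.0,0.4],
    [1.9,1.25,0.4],
    [1.75,1.5,0.4],
    [1.55,1.7,0.4],
    [1.3,1.85,0.4],
    [1.1,2.0,0.4],
    [0.8,2.1,0.4],
    [0.55,2.2,0.4],
    [0.3,2.25,0.4],
    [0,0,0],
    [0,0,0],
  ],
  gripper=[8.7,8.7,8.7,8.7,8.7,8.7,8.7,8.7,8.7,8.7,8.7,8.7,8.7,8.7],
)

```text
time_s: 4.05
tool_pos: [0.5615, 0.2893, 0.2776]
tool_rot: [-179.9, -0.1, 177.9]
force: [0.9, -0.9, 0.2]
grip_width: 0.087
grasp_force: 0.0
```

```bash
python3 - <<'E'
from h import *
np.set_printoptions(precision=4,suppress=True)
s=telemetry.get_obs();print(s['tool_pos'],s['tool_rot'],s['force'])
p=eyes.read_camera('wrist');save(p,'w2.png')
for t,z in (('rake_grip',.1),('rake',.036),('mat',.004)):
  for m in models.search_frame(p,t)[:1]: print(t,m['p'],m['centre'],ray(p,[m['centre']],z))
np.save('w2.npy',dict(p),allow_pickle=True)
E
```

```text
[0.5615 0.2893 0.2776] [-179.9267   -0.0669  177.8501] [ 0.9048 -0.8851  0.1703]
rake 0.72 [323.2, 95.8] [[0.4677 0.2942 0.036 ]]
mat 0.72 [303.4, 115.3] [[0.4836 0.2746 0.004 ]]
```

View pics/w2.png

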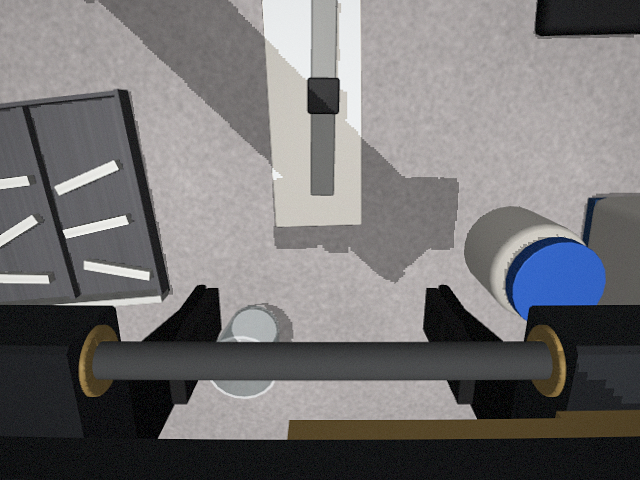

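The handle top shows at (323,96), the head edges at columns 312 to 335 with their end at row 195, and the mat's lower corners at (275,227) and (361,223).

```bash
python3 - <<'E'
from h import *
np.set_printoptions(precision=4,suppress=True)
p=np.load('w2.npy',allow_pickle=True).item()
print('handle',ray(p,[(308,79),(338,78),(339,115),(309,115)],.1)[:,:2].mean(0))
q=ray(p,[(310.5,195),(334,194),(313.5,5),(337.5,5)],.036)[:,:2];print('head',q)
for i in (0,1):
  d=q[2+i]-q[i];print(np.degrees(np.arctan2(d[1],d[0])))
q=ray(p,[(276,227),(361,223),(264,10),(361,10)],.004)[:,:2];print('mat',q)
for i in (0,1):
  d=q[2+i]-q[i];print(np.degrees(np.arctan2(d[1],d[0])))
plan(.469,.294,.16,178,6)
E
```

```text
handle [0.4709 0.2942]
head [[0.5557 0.2789]
 [0.5556 0.301 ]
 [0.3949 0.2889]
 [0.3957 0.309 ]]
176.43853375589936
177.1500007920007
mat [[0.594  0.2403]
 [0.5931 0.3287]
 [0.39   0.2435]
 [0.3935 0.3315]]
179.1014229294172
179.20548669433208
angular [[0, 0, -0.0004], [0, 0, -0.0004], [0, 0, -0.0004], [0, 0, -0.0004], [0, 0, -0.0004], [0, 0, -0.0004]]
delta_pos [[1.54, 0.02, 1.98], [1.54, 0.02, 1.98], [1.54, 0.02, 1.98], [1.54, 0.02, 1.98], [1.54, 0.03, 1.98], [1.54, 0.03, 1.98]]
n 6
```

drive_tool(
  angular=[
    [0,0,0.008],
    [0,0,0],
    [0,0,0],
    [0,0,0],
    [0,0,0],
    [0,0,0],
    [0,0,0],
    [0,0,0],
    [0,0,0],
  ],
  delta_pos=[
    [2.5,0.05,2],
    [2.5,0.05,2],
    [2.5,0.05,3],
    [1.7,0,4],
    [0,0,4],
    [0,0,3],
    [0,0,2],
    [0,0,1],
    [0,0,0],
  ],
  gripper=[8.7,8.7,8.7,8.7,8.7,8.7,8.7,8.7,8.7],
)

```text
time_s: 5.15
tool_pos: [0.4685, 0.2952, 0.0677]
tool_rot: [-179.9, -0.1, 177.5]
force: [-0.2, -0.0, -0.3]
grip_width: 0.087
grasp_force: 0.0
```

drive_tool(
  angular=[
    [0,0,0],
    [0,0,0],
    [0,0,0],
    [0,0,0],
    [0,0,0],
    [0,0,0],
    [0,0,0],
    [0,0,0],
    [0,0,0],
    [0,0,0],
  ],
  delta_pos=[
    [-0.1,-0.1,1],
    [0,0,0.8],
    [0,0,0.4],
    [0,0,0],
    [0,0,0],
    [0,0,0],
    [0,0,0],
    [0,0,0],
    [0,0,0],
    [0,0,0],
  ],
  gripper=[8.7,8.7,8.7,8.7,4.0,2.6,2.0,1.5,1.5,1.5],
  squeeze=50,
)

```text
time_s: 6.15
tool_pos: [0.4697, 0.2952, 0.0466]
tool_rot: [-180.0, 0.0, 177.6]
force: [1.0, -0.1, 0.4]
grip_width: 0.047
grasp_force: 0.0
```

drive_tool(
  angular=[
    [0,0,0],
    [0,0,0],
    [0,0,0],
    [0,0,0],
    [0,0,0],
    [0,0,0],
    [0,0,0],
  ],
  delta_pos=[
    [0,0,0.1],
    [0,0,0],
    [0,0,0],
    [0,0,0],
    [0,0,0],
    [0,0,0],
    [0,0,0],
  ],
  gripper=[1.5,1.5,1.5,1.5,1.5,1.5,1.5],
)

```text
time_s: 6.85
tool_pos: [0.4697, 0.2949, 0.0454]
tool_rot: [-180.0, -0.0, 177.6]
force: [-0.1, -1.0, -0.6]
grip_width: 0.0235
grasp_force: 50.0
```

```bash
python3 -c "
from h import *
plan(.483,.0,.12,93.1,13,pos=[.4697,.2949,.12],y0=177.6)"
```

```text
angular [[0, 0, 0.1134], [0, 0, 0.1134], [0, 0, 0.1134], [0, 0, 0.1134], [0, 0, 0.1134], [0, 0, 0.1134], [0, 0, 0.1134], [0, 0, 0.1134], [0, 0, 0.1134], [0, 0, 0.1134], [0, 0, 0.1134], [0, 0, 0.1134], [0, 0, 0.1134]]
delta_pos [[-0.2, -2.26, -0.0], [-0.45, -2.23, -0.0], [-0.7, -2.16, -0.0], [-0.94, -2.07, -0.0], [-1.17, -1.95, -0.0], [-1.38, -1.8, -0.0], [-1.58, -1.63, -0.0], [-1.75, -1.44, -0.0], [-1.9, -1.24, -0.0], [-2.03, -1.01, -0.0], [-2.13, -0.78, -0.0], [-2.21, -0.53, -0.0], [-2.25, -0.28, -0.0]]
n 13
```

drive_tool(
  angular=[
    [0,0,0],
    [0,0,0],
    [0,0,0],
    [0,0,0],
    [0,0,0.1134],
    [0,0,0.1134],
    [0,0,0.1134],
    [0,0,0.1134],
    [0,0,0.1134],
    [0,0,0.1134],
    [0,0,0.1134],
    [0,0,0.1134],
    [0,0,0.1134],
    [0,0,0.1134],
    [0,0,0.1134],
    [0,0,0.1134],
    [0,0,0.1134],
    [0,0,0],
    [0,0,0],
  ],
  delta_pos=[
    [0,0,-1],
    [0,0,-2],
    [0,0,-2.5],
    [0,0,-2],
    [-0.2,-2.25,0],
    [-0.45,-2.25,0],
    [-0.7,-2.15,0],
    [-0.95,-2.05,0],
    [-1.15,-1.95,0],
    [-1.4,-1.8,0],
    [-1.6,-1.65,0],
    [-1.75,-1.45,0],
    [-1.9,-1.25,0],
    [-2.05,-1.0,0],
    [-2.15,-0.8,0],
    [-2.2,-0.55,0],
    [-2.25,-0.3,0],
    [0,0,0],
    [0,0,0],
  ],
  gripper=[1.5,1.5,1.5,1.5,1.5,1.5,1.5,1.5,1.5,1.5,1.5,1.5,1.5,1.5,1.5,1.5,1.5,1.5,1.5],
)

```text
time_s: 8.75
tool_pos: [0.4828, 0.0001, 0.1208]
tool_rot: [180.0, -0.0, 93.2]
force: [-0.2, 0.5, -2.4]
grip_width: 0.0238
grasp_force: 50.0
```

```bash
python3 - <<'E'
from h import *
s=telemetry.get_obs();print(s['tool_pos'],s['tool_rot'],s['force'],s['grip_width'])
for c in('top','wrist'):
    p=eyes.read_camera(c)
    # model overlay: tray outline guess & rib, stop inner edge
    t=np.radians(3.1);R2=np.array([[np.cos(t),-np.sin(t)],[np.sin(t),np.cos(t)]]);c0=np.array([.563,.004])
    im=p['pixels'][:,:,::-1].copy()
    def L(a,b,z):
        q=proj(p,[[*(c0+R2@np.array(k)),z] for k in (a,b)]).round().astype(int); cv2.line(im,tuple(map(int,q[0])),tuple(map(int,q[1])),(0,0,255),1)
    L((.1,-.102),(.1,.102),.026);L((-.1,-.098),(.1,-.098),.022);L((-.1,.098),(.1,.098),.022);L((-.1,0),(.1,0),.018)
    if c=='top': im=cv2.resize(im[150:330,230:410],None,fx=3,fy=3,interpolation=cv2.INTER_CUBIC);A=im
    else: B=im[60:330,180:480]; B=cv2.resize(B,None,fx=.85,fy=.85) if 0 else B
H=np.zeros((540,800,3),np.uint8);H[:540,:540]=A;B=cv2.resize(B,(260,234));H[:234,540:]=B
cv2.imwrite('pics/o1.png',H)
E
```

```text
[4.82790920e-01 6.14710937e-05 1.20836802e-01] [ 1.79972467e+02 -3.06739023e-02  9.31655981e+01] [-0.22519742  0.5365912  -2.39161817] 0.023764202983413592
```

View pics/o1.png

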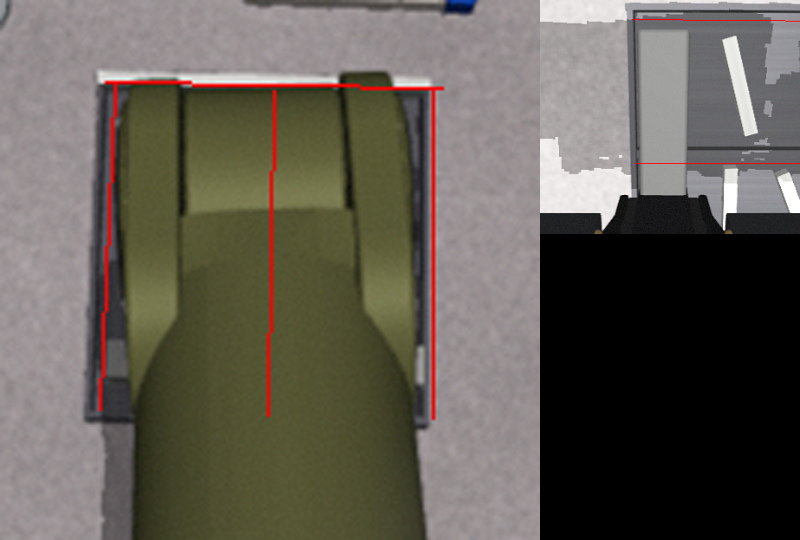

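```bash
python3 - <<'E'
from h import *
np.set_printoptions(precision=4,suppress=True)
p=eyes.read_camera('wrist')
f=lambda L:[(180+(a-540)*300/260,60+b*270/234) for a,b in L]
print('headend true',[.4828-.087*np.sin(np.radians(3.17)),.087])
print('head end',ray(p,f([(640,30),(688,31)]),.1114))
print('rib',ray(p,f([(700,149),(790,149)]),.018),ray(p,f([(700,149)]),.014))
print('wall in',ray(p,f([(650,13),(790,13)]),.022),'corner out',ray(p,f([(630,7)]),.022))
# row profile to find rib and wall precisely, col ~ between
for u in (360,375,390,400):
    g=cv2.GaussianBlur(p['pixels'][:,:,1],(5,1),0).astype(float)[55:250,u]; print(u,[(55+i,int(g[i])) for i in range(0,24)][::2], 55+np.argsort(g[100:])[:4]+100)
E
```

```text
headend true [np.float64(0.47798901179469316), 0.087]
head end [[0.4688 0.087  0.1114]
 [0.4885 0.0877 0.1114]]
rib [[0.509  0.0119 0.018 ]
 [0.5736 0.0155 0.018 ]] [[0.5094 0.0108 0.014 ]]
wall in [[0.4692 0.1008 0.022 ]
 [0.5583 0.1061 0.022 ]] corner out [[0.4564 0.1037 0.022 ]]
360 [(55, 232), (57, 232), (59, 235), (61, 234), (63, 234), (65, 157), (67, 156), (69, 159), (71, 145), (73, 45), (75, 98), (77, 107)] [230 231 232 233]
375 [(55, 232), (57, 232), (59, 231), (61, 230), (63, 232), (65, 153), (67, 158), (69, 158), (71, 151), (73, 38), (75, 99), (77, 105)] [230 231 232 233]
390 [(55, 232), (57, 233), (59, 231), (61, 235), (63, 158), (65, 156), (67, 156), (69, 154), (71, 138), (73, 41), (75, 97), (77, 110)] [230 231 232 233]
400 [(55, 233), (57, 231), (59, 230), (61, 231), (63, 157), (65, 155), (67, 156), (69, 158), (71, 100), (73, 39), (75, 94), (77, 108)] [230 232 231 233]
```

drive_tool(
  angular=[
    [0,0,0],
    [0,0,0],
    [0,0,0],
    [0,0,0],
    [0,0,0],
    [0,0,0],
  ],
  delta_pos=[
    [0.3,0.2,1.5],
    [0,0,2],
    [0,0,2],
    [0,0,1.3],
    [0,0,0.4],
    [0,0,0],
  ],
  gripper=[1.5,1.5,1.5,1.5,1.5,1.5],
)

```text
time_s: 9.5
tool_pos: [0.4842, 0.0033, 0.0478]
tool_rot: [-179.9, -0.0, 93.2]
force: [-0.4, -0.5, -2.8]
grip_width: 0.024
grasp_force: 50.0
```

drive_tool(
  angular=[
    [0,0,0],
    [0,0,0],
    [0,0,0],
    [0,0,0],
    [0,0,0],
    [0,0,0],
    [0,0,0],
    [0,0,0],
    [0,0,0],
    [0,0,0],
    [0,0,0],
    [0,0,0],
    [0,0,0],
    [0,0,0],
    [0,0,0],
    [0,0,0],
    [0,0,0],
    [0,0,0],
    [0,0,0],
    [0,0,0],
  ],
  delta_pos=[
    [0,0.2,0.05],
    [0,0.4,0],
    [0,0.4,0],
    [0,0.4,0],
    [0,0.4,0],
    [0,0.4,0],
    [0,0.4,0],
    [0,0.4,0],
    [0,0.4,0],
    [0,0.4,0],
    [0,0.4,0],
    [0,0.4,0],
    [0,0.4,0],
    [0,0.4,0],
    [0,0.4,0],
    [0,0.4,0],
    [0,0.4,0],
    [0,0.4,0],
    [0,0.4,0],
    [0,0.4,0],
  ],
  gripper=[1.5,1.5,1.5,1.5,1.5,1.5,1.5,1.5,1.5,1.5,1.5,1.5,1.5,1.5,1.5,1.5,1.5,1.5,1.5,1.5],
)

```text
time_s: 11.5
tool_pos: [0.5628, 0.0071, 0.048]
tool_rot: [-180.0, 0.0, 93.1]
force: [-0.3, -0.1, -1.9]
grip_width: 0.0236
grasp_force: 50.0
```

drive_tool(
  angular=[
    [0,0,0],
    [0,0,0],
    [0,0,0],
    [0,0,0],
    [0,0,0],
    [0,0,0],
    [0,0,0],
    [0,0,0],
    [0,0,0],
    [0,0,0],
    [0,0,0],
    [0,0,0],
    [0,0,0],
    [0,0,0],
    [0,0,0],
    [0,0,0],
    [0,0,0],
  ],
  delta_pos=[
    [0,0.3,0.05],
    [0,0.3,0],
    [0,0.3,0],
    [0,0.3,0],
    [0,0.3,0],
    [0,0.3,0],
    [0,0.3,0],
    [0,0.3,0],
    [0,0.3,0],
    [0,0.3,0],
    [0,0.3,0],
    [0,0.3,0],
    [0,0.3,0],
    [0,0.2,0],
    [0,0.2,0],
    [0,0.1,0],
    [0,0.1,0],
  ],
  gripper=[1.5,1.5,1.5,1.5,1.5,1.5,1.5,1.5,1.5,1.5,1.5,1.5,1.5,1.5,1.5,1.5,1.5],
)

```text
time_s: 13.2
tool_pos: [0.6074, 0.0096, 0.0475]
tool_rot: [-180.0, 0.0, 93.1]
force: [-0.9, -0.0, -2.6]
grip_width: 0.0237
grasp_force: 50.0
```

```bash
python3 - <<'E'
from h import *
s=telemetry.get_obs();print(s['tool_pos'],s['tool_rot'],s['force'],s['wrist_torque'])
p=eyes.read_camera('scene');im=p['pixels'][190:350,220:410,::-1]; A=cv2.resize(im,None,fx=2.1,fy=2.1,interpolation=cv2.INTER_CUBIC)
q=eyes.read_camera('wrist');B=q['pixels'][60:300,180:480,::-1]
H=np.zeros((max(A.shape[0],B.shape[0]),A.shape[1]+B.shape[1],3),np.uint8);H[:A.shape[0],:A.shape[1]]=A;H[:B.shape[0],A.shape[1]:]=B
cv2.imwrite('pics/p1.png',H)
E
```

```text
[0.60737536 0.00957637 0.04747534] [-1.79988819e+02  3.38421205e-03  9.31441957e+01] [-0.92669018 -0.01230585 -2.55056289] [-0.02681981  0.03675147  0.00028279]
```

View pics/p1.png

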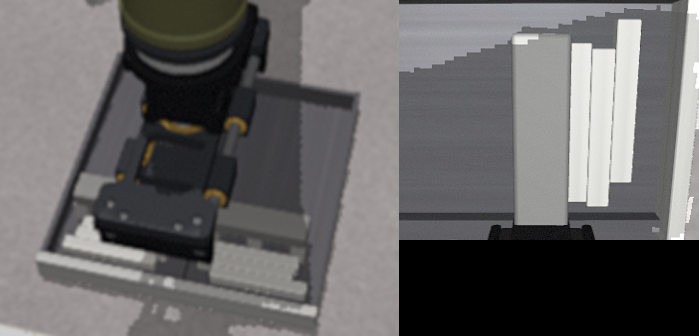

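Both rows are aligned on the rake, with a gap of about 10 mm to the stop. I advance slowly.

drive_tool(
  angular=[
    [0,0,0],
    [0,0,0],
    [0,0,0],
    [0,0,0],
    [0,0,0],
    [0,0,0],
    [0,0,0],
    [0,0,0],
  ],
  delta_pos=[
    [0,0.1,0],
    [0,0.1,0],
    [0,0.1,0],
    [0,0.1,0],
    [0,0.1,0],
    [0,0.1,0],
    [0,0.1,0],
    [0,0.1,0],
  ],
  gripper=[1.5,1.5,1.5,1.5,1.5,1.5,1.5,1.5],
)

```text
time_s: 14.1
tool_pos: [0.6155, 0.01, 0.0475]
tool_rot: [-180.0, 0.0, 93.1]
force: [-0.4, 0.3, -2.0]
grip_width: 0.0237
grasp_force: 50.0
```

drive_tool(
  angular=[
    [0,0,0],
    [0,0,0],
    [0,0,0],
    [0,0,0],
  ],
  delta_pos=[
    [0,0.05,0],
    [0,0.05,0],
    [0,0.05,0],
    [0,0.05,0],
  ],
  gripper=[1.5,1.5,1.5,1.5],
)

```text
time_s: 14.5
tool_pos: [0.6174, 0.0101, 0.0475]
tool_rot: [-180.0, 0.0, 93.1]
force: [0.2, 0.3, -2.0]
grip_width: 0.024
grasp_force: 50.0
```

drive_tool(
  angular=[
    [0,0,0],
    [0,0,0],
    [0,0,0],
    [0,0,0],
  ],
  delta_pos=[
    [0,0.05,0],
    [0,0.05,0],
    [0,0.05,0],
    [0,0.05,0],
  ],
  gripper=[1.5,1.5,1.5,1.5],
)

```text
time_s: 14.9
tool_pos: [0.6194, 0.0102, 0.0475]
tool_rot: [-180.0, 0.0, 93.1]
force: [-0.7, -0.0, -2.7]
grip_width: 0.0235
grasp_force: 50.0
```

```bash
python3 - <<'E'
from h import *
s=telemetry.get_obs();print(s['force'],s['wrist_torque'])
q=eyes.read_camera('wrist');save(q,'p2f.png');B=q['pixels'][60:300,330:480,::-1]
g=cv2.GaussianBlur(q['pixels'][:,:,1],(1,5),0).astype(int)
for v in (110,140,170,200,230): print(v,g[v,340:480:2].tolist())
s=telemetry.get_obs();print(s['force'],s['wrist_torque'])
E
```

```text
[-0.66971428 -0.00439557 -2.66128701] [-0.02754055 -0.02600957 -0.00439347]
110 [159, 160, 160, 162, 152, 131, 163, 238, 235, 235, 234, 232, 235, 237, 238, 240, 169, 218, 227, 225, 224, 223, 221, 221, 222, 225, 225, 228, 159, 224, 235, 235, 233, 232, 230, 229, 231, 233, 234, 236, 195, 97, 98, 97, 99, 101, 99, 124, 207, 223, 222, 224, 224, 223, 220, 219, 216, 166, 167, 167, 184, 198, 212, 229, 225, 223, 224, 226, 227, 229]
140 [159, 160, 159, 161, 146, 123, 218, 234, 234, 231, 231, 230, 234, 236, 237, 234, 185, 236, 234, 234, 232, 232, 230, 231, 233, 236, 237, 227, 194, 235, 232, 232, 231, 228, 226, 228, 231, 233, 235, 202, 97, 101, 99, 97, 102, 99, 132, 213, 222, 223, 222, 223, 221, 220, 218, 215, 147, 167, 165, 163, 163, 163, 185, 232, 230, 230, 229, 231, 231, 229]
170 [160, 160, 160, 158, 142, 100, 238, 231, 230, 230, 228, 229, 233, 235, 238, 169, 231, 234, 233, 230, 230, 228, 228, 230, 234, 235, 234, 184, 233, 232, 230, 229, 227, 225, 228, 231, 233, 235, 203, 98, 101, 101, 101, 103, 100, 143, 218, 223, 223, 224, 224, 222, 219, 220, 199, 162, 161, 159, 157, 158, 157, 160, 160, 162, 195, 233, 231, 231, 232, 233]
200 [158, 159, 158, 155, 133, 146, 234, 230, 226, 227, 226, 229, 233, 235, 234, 172, 233, 231, 229, 228, 227, 225, 228, 230, 234, 236, 184, 230, 231, 230, 228, 225, 224, 225, 230, 232, 235, 202, 97, 101, 100, 99, 104, 101, 156, 220, 223, 222, 222, 222, 219, 219, 220, 194, 157, 160, 163, 161, 163, 164, 165, 164, 163, 162, 161, 159, 161, 161, 163, 164]
230 [158, 158, 158, 150, 126, 205, 230, 227, 225, 224, 225, 228, 233, 235, 164, 228, 230, 228, 228, 225, 223, 224, 229, 232, 233, 174, 225, 230, 229, 225, 225, 223, 223, 227, 231, 233, 206, 96, 102, 98, 100, 103, 100, 162, 222, 222, 221, 223, 221, 219, 216, 220, 139, 162, 162, 165, 166, 166, 167, 167, 168, 166, 167, 166, 164, 165, 162, 162, 164, 165]
[ 0.62273974  0.12018078 -2.31500999] [-0.04004455 -0.07059441 -0.02577501]
```

drive_tool(
  angular=[
    [0,0,0],
    [0,0,0],
    [0,0,0],
  ],
  delta_pos=[
    [0,0.05,0],
    [0,0.05,0],
    [0,0,0],
  ],
  gripper=[1.5,1.5,1.5],
)

```text
time_s: 15.25
tool_pos: [0.6205, 0.0102, 0.0475]
tool_rot: [180.0, 0.0, 93.1]
force: [0.6, 0.9, -2.7]
grip_width: 0.024
grasp_force: 50.0
```

drive_tool(
  angular=[
    [0,0,0],
    [0,0,0],
  ],
  delta_pos=[
    [0,0.05,0],
    [0,0,0],
  ],
  gripper=[1.5,1.5],
)

```text
time_s: 15.45
tool_pos: [0.621, 0.0103, 0.0475]
tool_rot: [180.0, 0.0, 93.1]
force: [-0.9, -0.6, -1.1]
grip_width: 0.0235
grasp_force: 50.0
```

drive_tool(
  angular=[
    [0,0,0],
    [0,0,0],
    [0,0,0],
  ],
  delta_pos=[
    [0,0.05,0],
    [0,0.05,0],
    [0,0,0],
  ],
  gripper=[1.5,1.5,1.5],
)

```text
time_s: 15.75
tool_pos: [0.6219, 0.0103, 0.0475]
tool_rot: [180.0, 0.0, 93.1]
force: [0.7, -0.5, -1.6]
grip_width: 0.0237
grasp_force: 50.0
```

drive_tool(
  angular=[
    [0,0,0],
    [0,0,0],
  ],
  delta_pos=[
    [0,0.05,0],
    [0,0,0],
  ],
  gripper=[1.5,1.5],
)

```text
time_s: 15.95
tool_pos: [0.6221, 0.0103, 0.0474]
tool_rot: [-180.0, 0.0, 93.1]
force: [-0.8, -0.7, -1.7]
grip_width: 0.0238
grasp_force: 50.0
```

drive_tool(
  angular=[
    [0,0,0],
    [0,0,0],
  ],
  delta_pos=[
    [0,0.05,0],
    [0,0,0],
  ],
  gripper=[1.5,1.5],
)

```text
time_s: 16.15
tool_pos: [0.6222, 0.0104, 0.0472]
tool_rot: [-179.9, 0.0, 93.2]
force: [-2.6, -0.9, -1.3]
grip_width: 0.0233
grasp_force: 50.0
```

drive_tool(
  angular=[
    [0,0,0],
    [0,0,0],
  ],
  delta_pos=[
    [0,0.03,0],
    [0,0,0],
  ],
  gripper=[1.5,1.5],
)

```text
time_s: 16.35
tool_pos: [0.6222, 0.0103, 0.0472]
tool_rot: [-179.9, 0.0, 93.2]
force: [-4.4, -0.3, -1.7]
grip_width: 0.0236
grasp_force: 50.0
```

```bash
cat > rd.py <<'E'
from h import *
F=[];T=[]
for i in range(6):
    q=eyes.read_camera('wrist'); s=telemetry.get_obs(); F.append(s['force']);T.append(s['wrist_torque'])
print(np.round(s['tool_pos'],5),np.round(s['tool_rot'],2),'F',np.round(np.mean(F,0),2),np.round(np.array(F)[:,0],1),'T',np.round(np.mean(T,0),3),s['time_s'])
E
python3 rd.py
```

```text
[0.62228 0.01036 0.04716] [-1.7989e+02  1.0000e-02  9.3150e+01] F [-4.89 -0.83 -1.01] [-4.  -4.3 -4.4 -4.9 -5.7 -6. ] T [-0.129  1.17   0.23 ] 16.65
```

drive_tool(
  angular=[
    [0,0,-0.003],
    [0,0,-0.003],
    [0,0,0],
  ],
  delta_pos=[
    [0,0,0],
    [0,0,0],
    [0,0,0],
  ],
  gripper=[1.5,1.5,1.5],
)

```text
time_s: 16.95
tool_pos: [0.6223, 0.0103, 0.0472]
tool_rot: [-179.9, -0.0, 93.4]
force: [-4.7, 0.4, -0.7]
grip_width: 0.0238
grasp_force: 50.0
```

```bash
python3 rd.py; python3 - <<'E'
from h import *
p=eyes.read_camera('scene');A=cv2.resize(p['pixels'][270:350,230:390,::-1],None,fx=4.5,fy=4.5,interpolation=cv2.INTER_CUBIC);cv2.imwrite('pics/p3.png',A)
E
```

```text
[0.6223  0.01034 0.04718] [-179.89   -0.     93.42] F [-5.19 -0.41 -0.96] [-5.4 -5.3 -5.5 -4.9 -4.7 -5.4] T [-0.105  1.187 -0.116] 17.25
```

View pics/p3.png

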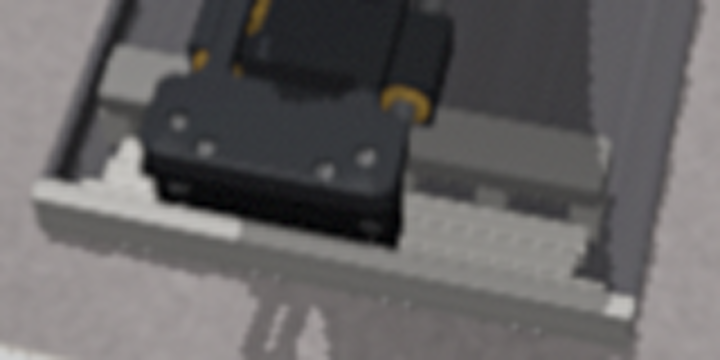

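The bars lie packed against the stop in both lanes. The moment has balanced, so both rows are seated. I raise the force.

drive_tool(
  angular=[
    [0,0,0.0015],
    [0,0,0],
  ],
  delta_pos=[
    [0,0.03,0],
    [0,0,0],
  ],
  gripper=[1.5,1.5],
)

```text
time_s: 17.5
tool_pos: [0.6223, 0.0103, 0.0472]
tool_rot: [-179.9, 0.0, 93.4]
force: [-5.6, 0.2, -0.9]
grip_width: 0.0238
grasp_force: 50.0
```

```bash
python3 rd.py
```

```text
[0.62232 0.01033 0.04716] [-179.85    0.     93.35] F [-5.92 -0.12 -0.49] [-6.  -4.8 -6.4 -6.5 -5.  -6.6] T [-0.127  1.359 -0.013] 17.8
```

drive_tool(
  angular=[
    [0,0,0],
    [0,0,0],
    [0,0,0],
  ],
  delta_pos=[
    [0,0.04,0],
    [0,0.03,0],
    [0,0,0],
  ],
  gripper=[1.5,1.5,1.5],
)

```text
time_s: 18.1
tool_pos: [0.6224, 0.0103, 0.047]
tool_rot: [-179.8, 0.0, 93.4]
force: [-7.6, -0.6, 0.8]
grip_width: 0.0238
grasp_force: 50.0
```

```bash
python3 rd.py
```

```text
[0.6224  0.01035 0.04701] [-1.7977e+02  1.0000e-02  9.3360e+01] F [-6.75 -1.04  0.  ] [-6.6 -7.1 -7.1 -7.6 -5.9 -6.2] T [-0.147  1.689 -0.022] 18.4
```

drive_tool(
  angular=[
    [0,0,0],
    [0,0,0],
    [0,0,0],
    [0,0,0],
  ],
  delta_pos=[
    [0,0.04,0],
    [0,0.03,0],
    [0,0.03,0],
    [0,0,0],
  ],
  gripper=[1.5,1.5,1.5,1.5],
)

```text
time_s: 18.8
tool_pos: [0.6225, 0.0104, 0.0467]
tool_rot: [-179.7, 0.0, 93.4]
force: [-9.1, 0.4, 0.6]
grip_width: 0.0233
grasp_force: 50.0
```

```bash
python3 rd.py
```

```text
[0.62247 0.01039 0.04669] [-1.7965e+02  2.0000e-02  9.3360e+01] F [-8.94 -0.58  0.74] [-9.5 -8.4 -8.8 -8.7 -8.7 -9.5] T [-0.178  2.098 -0.032] 19.1
```

drive_tool(
  angular=[
    [0,0,0],
    [0,0,0],
    [0,0,0],
    [0,0,0],
  ],
  delta_pos=[
    [0,0.03,0],
    [0,0.03,0],
    [0,0,0],
    [0,0,0],
  ],
  gripper=[1.5,1.5,1.5,1.5],
)

```text
time_s: 19.5
tool_pos: [0.6225, 0.0104, 0.0465]
tool_rot: [-179.6, 0.0, 93.4]
force: [-10.0, -0.8, 0.6]
grip_width: 0.0238
grasp_force: 50.0
```

```bash
python3 rd.py
```

```text
[0.62254 0.01037 0.04649] [-1.7958e+02  2.0000e-02  9.3350e+01] F [-9.92 -0.69  1.  ] [-10.3  -9.2 -10.3  -9.3 -10.5  -9.9] T [-0.186  2.333 -0.029] 19.8
```

drive_tool(
  angular=[
    [0,0,0],
    [0,0,0],
    [0,0,0],
    [0,0,0],
    [0,0,0],
    [0,0,0],
    [0,0,0],
    [0,0,0],
    [0,0,0],
    [0,0,0],
    [0,0,0],
    [0,0,0],
    [0,0,0],
    [0,0,0],
  ],
  delta_pos=[
    [0,0.02,0],
    [0,0,0],
    [0,0,0],
    [0,0,0],
    [0,0,0],
    [0,0,0],
    [0,0,0],
    [0,0,0],
    [0,0,0],
    [0,0,0],
    [0,0,0],
    [0,0,0],
    [0,0,0],
    [0,0,0],
  ],
  gripper=[1.5,1.5,1.5,1.5,1.5,1.5,1.5,1.5,1.5,1.5,1.5,1.5,1.5,1.5],
)

```text
time_s: 21.2
tool_pos: [0.6225, 0.0104, 0.0464]
tool_rot: [-179.6, 0.0, 93.4]
force: [-9.9, -0.3, 0.7]
grip_width: 0.024
grasp_force: 50.0
```

```bash
python3 rd.py
```

```text
[0.62255 0.01032 0.04646] [-1.7956e+02  3.0000e-02  9.3350e+01] F [-10.02  -0.65   0.86] [-10.1  -9.5 -10.6 -10.6  -9.9  -9.4] T [-0.186  2.402 -0.025] 21.5
```

The push held about 10 N for roughly 2 s. I back off gently and lift.

drive_tool(
  angular=[
    [0,0,0],
    [0,0,0],
    [0,0,0],
    [0,0,0],
    [0,0,0],
    [0,0,0],
    [0,0,0],
    [0,0,0],
    [0,0,0],
    [0,0,0],
    [0,0,0],
    [0,0,0],
    [0,0,0],
    [0,0,0],
    [0,0,0],
    [0,0,0],
  ],
  delta_pos=[
    [0,-0.1,0],
    [0,-0.1,0],
    [0,-0.1,0],
    [0,-0.1,0],
    [0,-0.1,0],
    [0,-0.2,0],
    [0,-0.5,0],
    [0,-1,0],
    [0,-1.5,0],
    [0,-1.5,0],
    [0,-0.5,-1],
    [0,0,-2],
    [0,0,-2],
    [0,0,-2],
    [0,0,-1],
    [0,0,0],
  ],
  gripper=[1.5,1.5,1.5,1.5,1.5,1.5,1.5,1.5,1.5,1.5,1.5,1.5,1.5,1.5,1.5,1.5],
)

```text
time_s: 23.1
tool_pos: [0.5705, 0.0073, 0.1297]
tool_rot: [179.8, 0.1, 93.4]
force: [0.5, -0.1, -2.4]
grip_width: 0.0235
grasp_force: 50.0
```

```bash
python3 - <<'E'
from h import *
s=telemetry.get_obs();print(s['tool_pos'],s['tool_rot'],s['force'])
p=eyes.read_camera('scene');A=cv2.resize(p['pixels'][270:350,230:390,::-1],None,fx=2.5,fy=2.5,interpolation=cv2.INTER_CUBIC)
q=eyes.read_camera('wrist');B=q['pixels'][0:300,180:580,::-1]
H=np.zeros((500,400,3),np.uint8);H[:200]=A;H[200:]=B;cv2.imwrite('pics/p4.png',H)
plan(.4784,.2853,.12,179.5,14)
E
```

```text
[0.57051699 0.00729589 0.12971517] [1.79755731e+02 5.25863162e-02 9.33958548e+01] [ 0.46859411 -0.1114885  -2.35406435]
angular [[0, 0, -0.1073], [0, 0, -0.1073], [0, 0, -0.1073], [0, 0, -0.1073], [0, 0, -0.1073], [0, 0, -0.1073], [0, 0, -0.1073], [0, 0, -0.1073], [0, 0, -0.1073], [0, 0, -0.1073], [0, 0, -0.1073], [0, 0, -0.1073], [0, 0, -0.1073], [0, 0, -0.1073]]
delta_pos [[2.02, -0.53, 0.05], [2.07, -0.31, 0.05], [2.09, -0.08, 0.05], [2.08, 0.14, 0.05], [2.06, 0.36, 0.05], [2.01, 0.58, 0.05], [1.93, 0.79, 0.05], [1.84, 1.0, 0.05], [1.72, 1.19, 0.05], [1.58, 1.36, 0.05], [1.43, 1.53, 0.05], [1.26, 1.67, 0.05], [1.07, 1.79, 0.05], [0.87, 1.9, 0.05]]
n 14
```

View pics/p4.png

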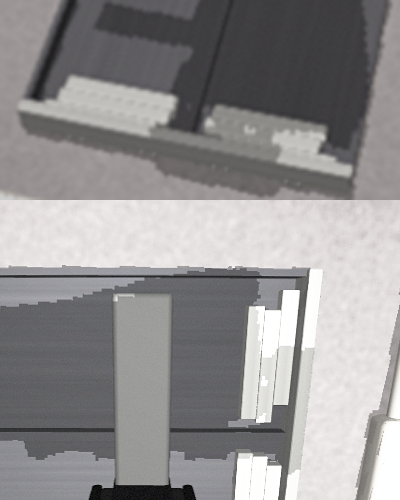

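Both lanes show three bars side by side against the stop. Next I carry the rake back to the mat.

drive_tool(
  angular=[
    [0,0,-0.1073],
    [0,0,-0.1073],
    [0,0,-0.1073],
    [0,0,-0.1073],
    [0,0,-0.1073],
    [0,0,-0.1073],
    [0,0,-0.1073],
    [0,0,-0.1073],
    [0,0,-0.1073],
    [0,0,-0.1073],
    [0,0,-0.1073],
    [0,0,-0.1073],
    [0,0,-0.1073],
    [0,0,-0.1073],
    [0,0,0],
    [0,0,0],
  ],
  delta_pos=[
    [2.0,-0.55,0],
    [2.05,-0.3,0],
    [2.1,-0.1,0],
    [2.1,0.15,0],
    [2.05,0.35,0],
    [2.0,0.6,0],
    [1.95,0.8,0],
    [1.85,1.0,0],
    [1.7,1.2,0],
    [1.6,1.35,0],
    [1.45,1.55,0],
    [1.25,1.65,0],
    [1.05,1.8,0],
    [0.85,1.9,0],
    [0,0,0],
    [0,0,0],
  ],
  gripper=[1.5,1.5,1.5,1.5,1.5,1.5,1.5,1.5,1.5,1.5,1.5,1.5,1.5,1.5,1.5,1.5],
)

```text
time_s: 24.8
tool_pos: [0.4782, 0.2853, 0.1265]
tool_rot: [-180.0, -0.1, 179.5]
force: [0.4, -1.1, -2.5]
grip_width: 0.024
grasp_force: 50.0
```

```bash
python3 - <<'E'
from h import *
s=telemetry.get_obs();print(s['tool_pos'],s['tool_rot'],s['force'])
p=eyes.read_camera('top')
g=p['pixels'].min(2)
m=models.cut_out(p,'mat')
for k in m[:1]:
    v,u=np.nonzero(k['pixels']);q=ray(p,np.c_[u,v],.004)*1000
    r=cv2.minAreaRect(q[:,:2].astype(np.float32));print(k['p'],r)
for k in models.cut_out(p,'bar0')[:9]:
    v,u=np.nonzero(k['pixels']);q=ray(p,np.c_[u,v],.014)*1000;print(round(k['p'],2),len(u),np.round(cv2.minAreaRect(q[:,:2].astype(np.float32))[0]),np.round(cv2.minAreaRect(q[:,:2].astype(np.float32))[1]))
A=cv2.resize(p['pixels'][165:340,100:390,::-1],None,fx=2.7,fy=2.7,interpolation=cv2.INTER_CUBIC);cv2.imwrite('pics/p5.png',A)
E
```

```text
[0.47816143 0.28527448 0.12646839] [-1.79950806e+02 -9.80295920e-02  1.79456634e+02] [ 0.37404952 -1.10220703 -2.54358708]
0.71 ((494.8968811035156, 282.01702880859375), (196.9508056640625, 85.80793762207031), 0.23471109569072723)
0.81 244 [633.  62.] [13. 68.]
0.67 268 [638. -30.] [13. 68.]
0.55 229 [658. -40.] [13. 69.]
0.54 214 [653.  71.] [12. 69.]
0.47 175 [649. -33.] [ 8. 65.]
0.46 222 [644.  59.] [12. 68.]
```

View pics/p5.png

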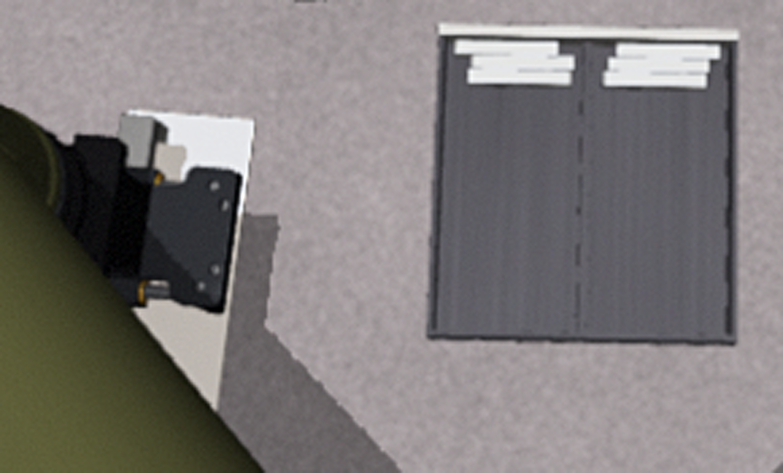

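The bars are packed in both lanes at (515,62) and (660,66) in the crop, parallel to the stop. I lower the rake.

drive_tool(
  angular=[
    [0,0,0],
    [0,0,0],
    [0,0,0],
    [0,0,0],
    [0,0,0],
    [0,0,0],
    [0,0,0],
    [0,0,0],
  ],
  delta_pos=[
    [0,0,1],
    [0,0,2],
    [0,0,2],
    [0,0,1.5],
    [0,0,0.8],
    [0,0,0.5],
    [0,0,0.2],
    [0,0,0],
  ],
  gripper=[1.5,1.5,1.5,1.5,1.5,1.5,1.5,1.5],
)

```text
time_s: 25.75
tool_pos: [0.479, 0.2858, 0.0478]
tool_rot: [180.0, 0.0, 179.5]
force: [0.4, 0.1, -2.9]
grip_width: 0.0239
grasp_force: 50.0
```

drive_tool(
  angular=[
    [0,0,0],
    [0,0,0],
    [0,0,0],
    [0,0,0],
  ],
  delta_pos=[
    [0,0,0.05],
    [0,0,0.03],
    [0,0,0],
    [0,0,0],
  ],
  gripper=[1.5,1.5,1.5,1.5],
)

```text
time_s: 26.15
tool_pos: [0.4789, 0.2856, 0.0469]
tool_rot: [-180.0, 0.0, 179.5]
force: [-0.7, -0.9, -2.5]
grip_width: 0.0236
grasp_force: 50.0
```

drive_tool(
  angular=[
    [0,0,0],
    [0,0,0],
    [0,0,0],
  ],
  delta_pos=[
    [0,0,0.05],
    [0,0,0.05],
    [0,0,0],
  ],
  gripper=[1.5,1.5,1.5],
)

```text
time_s: 26.45
tool_pos: [0.4787, 0.2855, 0.0456]
tool_rot: [-180.0, -0.0, 179.5]
force: [0.6, 0.3, -2.9]
grip_width: 0.0238
grasp_force: 50.0
```

drive_tool(
  angular=[
    [0,0,0],
    [0,0,0],
    [0,0,0],
  ],
  delta_pos=[
    [0,0,0.03],
    [0,0,0.03],
    [0,0,0],
  ],
  gripper=[1.5,1.5,1.5],
)

```text
time_s: 26.75
tool_pos: [0.4788, 0.2856, 0.0454]
tool_rot: [-180.0, 0.0, 179.5]
force: [-0.8, -1.2, 1.8]
grip_width: 0.024
grasp_force: 50.0
```

The rake is down on the mat. I release it and rise.

drive_tool(
  angular=[
    [0,0,0],
    [0,0,0],
    [0,0,0],
    [0,0,0],
    [0,0,0],
    [0,0,0],
    [0,0,0],
    [0,0,0],
    [0,0,0],
    [0,0,0],
    [0,0,0],
    [0,0,0],
    [0,0,0],
    [0,0,0],
    [0,0,0],
    [0,0,0],
    [0,0,0],
    [0,0,0],
  ],
  delta_pos=[
    [0,0,0],
    [0,0,0],
    [0,0,0],
    [0,0,0],
    [0,0,0],
    [0,0,0],
    [0,0,-0.5],
    [0,0,-1],
    [0,0,-2],
    [0,0,-3],
    [0,0,-3],
    [0,0,-3],
    [0,0,-3],
    [-3,0,-2],
    [-4,0,0],
    [-3,0,0],
    [0,0,0],
    [0,0,0],
  ],
  gripper=[2.8,3.2,4,5,6,7,7,7,7,7,7,7,7,7,7,7,7,7],
)

```text
time_s: 28.55
tool_pos: [0.5785, 0.285, 0.2203]
tool_rot: [179.9, -0.1, 179.5]
force: [-0.4, 0.0, -0.2]
grip_width: 0.0701
grasp_force: 0.0
```

```bash
python3 - <<'E'
from h import *
s=telemetry.get_obs();print(s['tool_pos'],s['force'],s['grip_width'],s['time_s'])
p=eyes.read_camera('wrist');q=eyes.read_camera('scene')
H=np.zeros((300,700,3),np.uint8);H[:,:400]=p['pixels'][0:300,120:520,::-1];H[:200,400:]=cv2.resize(q['pixels'][200:360,420:580,::-1],(300,200));cv2.imwrite('pics/p6.png',H)
E
```

```text
[0.57848037 0.28500826 0.22027848] [-0.39234476  0.0270425  -0.23712376] 0.0701053306430289 28.55
```

View pics/p6.png

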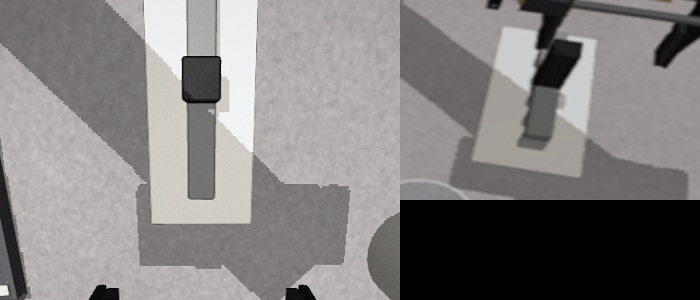

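The rake stands upright on the mat, with its head centred at columns 188 to 214 of mat 151 to 251. I hand the job in.

```bash
python3 -c "
from cell import env
print(env.sign_off())"
```

```text
the job is handed in; nothing more can be done
None
```

Job handed in at about 28.6 s: all six bars are combed flat against the stop with no visible gaps, the squeeze held about 10 N for roughly 2 s (highest reading 10.6 N), and the rake stands upright and released mid-mat.

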